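# Square up the trimming boards and shut the drawer

### The job

Lay the stray trimming board lengthwise on top of the three in the open drawer, then tap the stack until all four boards' edges are flush with one another and snug in the drawer's front left corner (left as seen from the robot). Then push the drawer fully home, past its catch, without shaking the boards out of line. Leave everything else where it is.

Things in the scene. Friction and masses are not known exactly. Their poses are not given: they have to be found in the camera images.
- board_loose: The stray board, flat on the bench at the robot's right among the clutter: a plain white plastic trimming board, a rectangular plate 90 x 56 x 8 mm, 60 g, edges square; origin: centre of its underside; x along its 90 mm length, y across its 56 mm width, z up.
- board_a: Bottom board of the ragged stack on the drawer's floor, lengthwise in the drawer (its x roughly the drawer's x): a plain white plastic trimming board, a rectangular plate 90 x 56 x 8 mm, 60 g, edges square; origin: centre of its underside; x along its 90 mm length, y across its 56 mm width, z up.
- board_b: Second board of the stack, on board_a, 8 mm higher: a plain white plastic trimming board, a rectangular plate 90 x 56 x 8 mm, 60 g, edges square; origin: centre of its underside; x along its 90 mm length, y across its 56 mm width, z up.
- board_c: Top board of the stack at the start, on board_b, 16 mm above board_a: a plain white plastic trimming board, a rectangular plate 90 x 56 x 8 mm, 60 g, edges square; origin: centre of its underside; x along its 90 mm length, y across its 56 mm width, z up.
- drawer (a joint): How far the drawer is out, in m: 0 home, 0.2 at its outer stop; starts 0.185 to 0.2 out. 1.5 N of friction; it stays where left, so tapping boards against the front panel may draw it out to the stop. A sprung catch resists (about 5 N more) from 11 to 5 mm out, then, once within 3 mm, snaps it home and holds it.
- drawer_corner (a point): Inner front left corner of the drawer, on its floor (10 mm above the bench). Moves with it. x runs from the drawer's front into the unit (the closing way), y to its left, z up. The inside lies at +x, -y: 262 mm long (part in the unit), 200 mm wide; side walls stand 32 mm and the front panel 41 mm above the floor. A board snug in the corner has its centre at x +45, y -28 mm.
- drawer_front (a point): Middle of the outer face of the drawer's front panel, 30 mm above the bench; same axes. The panel is 12 mm thick, 232 mm wide and 5 to 51 mm above the bench. A level steel pull lip 90 mm long and 5 mm thick stands out 12 mm from it, 44 to 49 mm above the bench, centred here.
- cabinet: The low grey single-drawer unit, fixed to the bench, 236 mm wide, 285 mm deep, 60 mm high; origin: middle of the foot of its front face; x points into the unit (away from the robot), y to its left, z up.
- blade_box: Closed grey plastic box 60 x 28 x 22 mm standing loose in the drawer near its right wall, length along the drawer; origin: centre of its underside. Rides home with the drawer. A bystander: leave it where it stands.
- slab: White plastic block 56 x 40 x 16 mm, smaller and thicker than the boards, on the bench at the right; origin: centre of its underside. A bystander: leave it where it stands.
- pot: Round white lidded specimen pot, 54 mm across, 55 mm high, on the bench at the right; origin: centre of its underside. A bystander: leave it where it stands.
- bottle: Clear bottle 56 mm across, 150 mm high, standing between the drawer and the clutter on the right; origin: centre of its underside. A bystander: leave it where it stands.
- beaker: Open white beaker 66 mm across, 80 mm high, left of the drawer; origin: centre of its underside. A bystander: leave it where it stands.
- jar: White lidded jar 72 mm across, 90 mm high, left of the drawer unit; origin: centre of its underside. A bystander: leave it where it stands.
- brush: Brush 160 mm long lying at the far right. A bystander: leave it where it stands.
Not all that is in view belongs to the job. What is shaped like the board_b but pink is not meant. What is shaped like the board_loose but brown is not meant.

How it is judged:
By the outcome, as a careful person would: the job done as asked, in the order asked, and still so for the second after the job is handed in, with the robot touching nothing.
It also fails if it takes over 72 s, if anything falls off the work surface, if the arm or the gripper's body presses on something with over 40 N, if the wrist force passes 120 N, or if a joint passes its speed limit or range.

### The arm

A 7-joint arm with a two-finger parallel gripper is mounted at the origin on the work surface. World frame = base frame: x ahead of the robot, y to its left, z up, the work surface at z = 0. Lengths are in m, angles in rad, forces in N, time in s.
With the tool pointing down it reaches from about 0.4 to 0.85 m from the base axis. Payload 10.4 kg.
Tool frame: the origin (TCP) lies where the fingers leave the gripper's body, on its centre line; the fingertips stand 73 mm ahead of it and the grasp point (between the pads) lies 54 mm ahead of it; z points along the fingers, y is the line along which they close (so a half turn about z gives the same grasp; the last joint's range is limited). The gripper opens to 85 mm and grips with 20 to 120 N. Pads are 22 mm wide; open, the fingers measure 114 mm over their backs; the gripper's body (76 mm by 85 mm) begins 54 mm behind the grasp point. The pads swing forward as they close: fully open they stand 13 mm farther back than shut.
Start: joints at [-1.181, 0.332, -0.065, 1.46, 0.022, 1.35, -0.088], TCP at [0.251, 0.573, 0.304] pointing down, gripper open.
Joint ranges: [-2.6, 2.6], [-0.5, 2.12], [-1.47, 1.34], [0.16, 2.42], [-1.27, 4.41], [0.06, 2.06], [-2.6, 2.6]. Speed limits (rad/s): [2.22, 2.22, 2.79, 2.79, 3.14, 3.14, 3.14].

### API

Orientations are given as a unit quaternion [x, y, z, w].
In Python, from workcell import manip, camera gives the robot as it stands. The module is installed in compiled form; this text tells all that it offers.
- The arm moves only by the shell command python3 -m creep 'ROWS' [OPENING] [FORCE]. ROWS is JSON, a list of rows, each a list of 2 entries, a list of its own where there are three numbers: the shift along the tool's x, y, z in mm, then the turn about the tool's z in rad. In form: [[[tx, ty, tz], twist], ...]. A call has 1 to 5 rows; each row is the pose to reach, as a shift and turn from the pose commanded when the call began, along the tool's axes at that moment; what a row does not reach only later rows make up. A row lasts 1/12 s, in which the tool goes at most 41.7 mm and 7.16 degrees, less where a joint would pass 70% of its speed; a pose out of reach is approached as far as the arm can. A call with a gripper value outside its range is refused whole. OPENING is the opening, from 0 (shut) to 1 (fully open), set as the call begins (- or left out, the last holds). The fingers move at their own pace and stop on an object; FORCE is the grip in N (left out, the last holds). Time passes only in rows, so rows that repeat a pose let the fingers close. It gives the time, the measured TCP pose, the force, the opening and the grip force at its end, in the units of the state.
- manip.get_obs(): the state, without advancing time (a new reading comes with each control period).
- camera(name): name is "side" or "top" or "wrist"; returns a dict with "pixels" (400x640x3 uint8, red, green, blue), "z_map" (400x640 float32, m along the optical axis (not along the pixel's ray), 0 where there is no reading), "fx", "fy", "cx", "cy" (pixels), "extrinsics" (4x4, takes a point from world to camera coordinates). Camera axes: x right, y down, z forward; pixel columns grow to the right and rows downward; lengths in m; the calibration is good to about 2 mm. A picture is of the moment at which its call begins.
- manip.hand_in(): hands the job in; it is judged then, once.
The state is a dict: "clock": time; "joint_pos": joint angles; "joint_velocities": joint speeds; "tau": joint torques, N m; "position": TCP position; "ee_rot": TCP orientation; "ft_force": force on the tool from outside, world axes, zero at the start; "torque": the same for the moment, N m; "grip_width": opening from 0.0 (shut) to 1.0 (fully open); "grasp_force": force on a finger pad.
Only numpy, scipy, OpenCV 4.12 (cv2) and the standard library are available. Lean on these libraries where they do the work, as an engineer would, in place of code of your own. Each camera call takes 0.05 s, during which the arm holds its last target. There are 200 camera calls.

## Working session

There is one attempt and no reset: what is moved stays moved. The work goes in short steps, Python scripts to look and compute and a shell command to move; the robot and the scene stay as the last step left them, time stands still between calls to the robot, and variables do not carry over. Pictures are saved under pics/ and viewed, at most 10 in all, crops included, and the job is handed in when it is done.

```bash
mkdir -p pics
cat > h.py <<'E'
import numpy as np,cv2
from workcell import manip,camera
def shot(name,out):
    c=camera(name); cv2.imwrite('pics/'+out+'.png',c['pixels'][:,:,::-1]); np.savez('pics/'+out+'.npz',**c); return c
def load(out): return dict(np.load('pics/'+out+'.npz'))
def pt(c,u,v,z=None):
    """pixel -> world; z: known height plane, else depth map"""
    E=c['extrinsics'];R,t=E[:3,:3],E[:3,3]
    d=np.array([(u-c['cx'])/c['fx'],(v-c['cy'])/c['fy'],1.])
    o=-R.T@t; w=R.T@d
    s=(z-o[2])/w[2] if z is not None else float(c['z_map'][int(round(v)),int(round(u))])
    return o+s*w
def px(c,p):
    q=c['extrinsics'][:3,:3]@np.array(p)+c['extrinsics'][:3,3]
    return q[0]/q[2]*c['fx']+c['cx'],q[1]/q[2]*c['fy']+c['cy']
E
python3 - <<'E'
from h import *
c=shot('top','t0'); s=shot('side','s0')
print(c['extrinsics'],c['fx'])
o=manip.get_obs(); print({k:np.round(v,3) for k,v in o.items()})
E
```

```text
[[-0.00795469 -0.99991502 -0.01032843 -0.04163065]
 [-0.98222343  0.0097503  -0.18746215  0.50283859]
 [ 0.18754693  0.00865363 -0.98221752  1.11014332]
 [ 0.          0.          0.          1.        ]] 399.13255568871193
{'clock': np.float64(0.1), 'joint_pos': array([-1.181,  0.333, -0.065,  1.461,  0.022,  1.35 , -0.089]), 'joint_velocities': array([ 0.   , -0.002, -0.001, -0.002,  0.001, -0.001, -0.   ]), 'tau': array([ 2.0000e-03, -6.2674e+01,  5.0000e-02, -3.9243e+01,  1.6000e-02,
        7.0000e-03,  0.0000e+00]), 'position': array([0.251, 0.572, 0.303]), 'ee_rot': array([ 0.205,  0.979, -0.001, -0.   ]), 'ft_force': array([ 0.244,  0.277, -0.153]), 'torque': array([-0.001, -0.057,  0.01 ]), 'grasp_force': np.float64(0.0), 'grip_width': np.float64(1.006)}
```

View pics/t0.png

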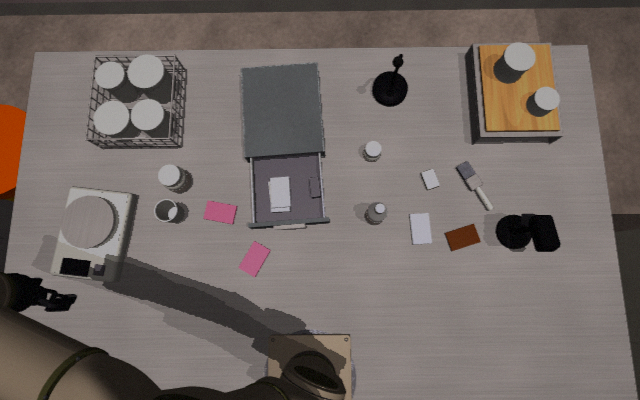

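View pics/s0.png

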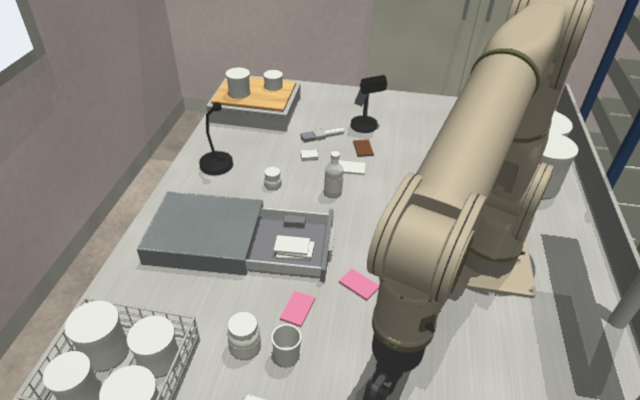

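The top view shows the drawer open, with its front at about (289,222) and the stack at about (279,194). Flat white candidates on the right are the plate at (421,229), about 90x56, and the slab at (430,179), which is smaller and thicker. The brown plate (462,237) and the pink ones (220,212) and (254,258) are not meant. The plate at (421,229) fits board_loose, and I'll confirm it in a crop.

Run:
```python
from h import *
c=load('t0');im=c['pixels'][:,:,::-1]
a=cv2.resize(im[140:240,240:335],None,fx=5,fy=5,interpolation=cv2.INTER_CUBIC)
b=cv2.resize(im[160:260,400:450],None,fx=5,fy=5,interpolation=cv2.INTER_CUBIC)
cv2.imwrite('pics/crop0.png',np.hstack([a,b]))
# board_loose by threshold
g=im.min(2)
for (x0,x1,y0,y1,z) in [(400,445,205,250,.008),(262,300,170,216,.034),(415,445,165,195,.016)]:
    sub=g[y0:y1,x0:x1]; m=(sub>200).astype(np.uint8)
    n,l,st,_=cv2.connectedComponentsWithStats(m); k=1+st[1:,4].argmax()
    pts=np.argwhere(l==k)[:,::-1]+[x0,y0]
    w=np.array([pt(c,u,v,z)[:2] for u,v in pts],np.float32)
    r=cv2.minAreaRect(w); d=np.median([c['z_map'][v,u] for u,v in pts]); 
    print(len(pts),r,[np.round(np.median([pt(c,u,v)[2] for u,v in pts]),4)])
    print(np.round(cv2.boxPoints(r),3).tolist())
```

```text
Traceback (most recent call last):
ValueError: attempt to get argmax of an empty sequence
```

View pics/crop0.png

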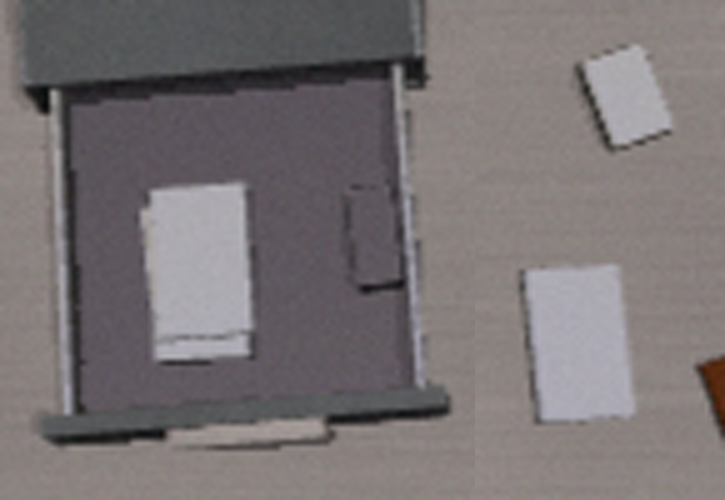

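The crop confirms it. The plate with crop corners (524,269), (620,265), (634,414), (541,421) has 90x56 proportions and a thin shadow, so it is board_loose. The thick small block at (625,97) is the slab. The top board of the stack has corners (150,188), (245,183), (252,333), (157,338).

Run:
```python
from h import *
c=load('t0')
L=lambda X,Y:(240+X/5-.4,140+Y/5-.4); Rr=lambda X,Y:(400+(X-475)/5-.4,160+Y/5-.4)
def rep(n,ps,z):
    w=np.array([pt(c,*p,z) for p in ps]); 
    print(n,np.round(w[:,:2],4).tolist(),'ctr',np.round(w.mean(0)[:2],4),'sides',[round(float(np.linalg.norm(w[i]-w[(i+1)%len(w)])),4) for i in range(len(w))],
     'ang',np.round(np.degrees(np.arctan2(*(w[0]-w[-1])[[1,0]])),1))
    u,v=np.mean(ps,0); print('   depth z',round(pt(c,u,v)[2],4))
rep('loose',[Rr(524,269),Rr(620,265),Rr(634,414),Rr(541,421)],.008)
rep('slab',[Rr(583,62),Rr(638,45),Rr(672,130),Rr(616,148)],.016)
rep('top c',[L(150,188),L(245,183),L(252,333),L(157,338)],.034)
rep('b?',[L(157,338),L(252,333),L(253,356),L(157,361)],.026)
rep('wallL/R tops',[L(55,90),L(398,67),L(418,385),L(70,412)],.042)
rep('panel top outer/inner',[L(45,418),L(445,392),L(448,408),L(47,438)],.051)
rep('box',[L(348,188),L(391,183),L(400,282),L(360,288)],.032)
rep('cab front top',[L(25,88),L(425,62)],.06)
for n,u,v,z in [('bottle cap',377,205,.15)]: print(n,pt(c,u,v,z),pt(c,u,v))
```

```text
loose [[0.4561, -0.2966], [0.4579, -0.3536], [0.3698, -0.3568], [0.3662, -0.3022]] ctr [ 0.4125 -0.3273] sides [0.057, 0.0882, 0.0547, 0.0901] ang 3.6
   depth z 0.0109
slab [[0.5803, -0.3363], [0.5905, -0.3699], [0.5379, -0.3871], [0.5273, -0.3532]] ctr [ 0.559  -0.3616] sides [0.0351, 0.0553, 0.0356, 0.0556] ang 17.6
   depth z 0.0155
top c [[0.5646, 0.1173], [0.5671, 0.0609], [0.4769, 0.056], [0.4744, 0.1115]] ctr [0.5207 0.0864] sides [0.0564, 0.0903, 0.0556, 0.0903] ang 3.6
   depth z 0.034
b? [[0.4757, 0.1127], [0.4782, 0.0568], [0.4645, 0.056], [0.4621, 0.1125]] ctr [0.4701 0.0845] sides [0.056, 0.0137, 0.0565, 0.0137] ang 1.0
   depth z 0.023
wallL/R tops [[0.6232, 0.1737], [0.6351, -0.0304], [0.4442, -0.041], [0.4304, 0.1599]] ctr [0.5332 0.0655] sides [0.2045, 0.1912, 0.2013, 0.1933] ang 4.1
   depth z 0.0353
panel top outer/inner [[0.4259, 0.1724], [0.4387, -0.0565], [0.4295, -0.0581], [0.4144, 0.1709]] ctr [0.4271 0.0572] sides [0.2293, 0.0094, 0.2296, 0.0116] ang 7.3
   depth z 0.0541
box [[0.5639, -0.0001], [0.5666, -0.0257], [0.5067, -0.0307], [0.5034, -0.0072]] ctr [ 0.5352 -0.0159] sides [0.0257, 0.0601, 0.0238, 0.0609] ang 6.6
   depth z 0.0311
cab front top [[0.6193, 0.1877], [0.6325, -0.0467]] ctr [0.6259 0.0705] sides [0.2348, 0.2348] ang 93.2
   depth z 0.0091
bottle cap [ 0.4585254  -0.18378337  0.15      ] [ 0.45874539 -0.18394553  0.1486861 ]
```

```bash
cat >> h.py <<'E'
def go(x,y,z=None,th=None):
    """print tool-frame shift (mm) and twist from measured pose to world x,y,z and tool-x heading th (deg)"""
    from scipy.spatial.transform import Rotation as Ro
    o=manip.get_obs();p=np.array(o['position']);M=Ro.from_quat(o['ee_rot']).as_matrix()
    h=np.degrees(np.arctan2(M[1,0],M[0,0])); tw=0 if th is None else (h-th+180)%360-180
    d=np.array([x,y,p[2] if z is None else z])-p
    print('t',round(float(o['clock']),2),'pos',np.round(p,4),'head',round(h,2),'tilt',np.round(M[:2,2],4),'j',np.round(o['joint_pos'],2),'F',np.round(o['ft_force'],1),'w',round(float(o['grip_width']),3),'gf',round(float(o['grasp_force']),1))
    print('  shift',np.round(M.T@d*1000,1),'twist',round(float(np.radians(tw)),3))
E
python3 -m creep '[[[-190,-75,0],0.6],[[-190,-75,0],0.6],[[-190,-75,0],0.6],[[-190,-75,0],0.6],[[-190,-75,0],0.6]]' 1
python3 -m creep '[[[-192,-20,0],0.6],[[-192,-20,0],0.6],[[-192,-20,0],0.6],[[-192,-20,0],0.6],[[-192,-20,0],0.6]]'
python3 -m creep '[[[-199,28,0],0.6],[[-199,28,0],0.6],[[-199,28,0],0.6],[[-199,28,0],0.6],[[-199,28,0],0.6]]'
python3 -c "
from h import *
go(.48,-.15,.25,20);go(.4125,-.3273,.15,2.8)"
```

```text
clock: 0.52
position: [0.3963, 0.4252, 0.3037]
ee_rot: [0.488, 0.873, -0.0, 0.0]
ft_force: [1.0, 0.3, 0.4]
grip_width: 1.001
grasp_force: 0.0
clock: 0.93
position: [0.481, 0.2495, 0.3039]
ee_rot: [0.725, 0.688, -0.0, 0.0]
ft_force: [0.7, 0.0, 0.3]
grip_width: 0.996
grasp_force: 0.0
clock: 1.35
position: [0.4987, 0.0508, 0.3038]
ee_rot: [0.896, 0.444, -0.0, -0.0]
ft_force: [1.2, -0.2, -0.2]
grip_width: 1.001
grasp_force: 0.0
t 1.35 pos [0.4987 0.0508 0.3038] head 52.74 tilt [-0.0002 -0.    ] j [-0.65  0.05  0.48  1.8  -0.02  1.3  -0.82] F [ 1.2 -0.2 -0.2] w 1.001 gf 0.0
  shift [-171.1  106.7   53.8] twist 0.571
t 1.35 pos [0.4987 0.0508 0.3038] head 52.74 tilt [-0.0002 -0.    ] j [-0.65  0.05  0.48  1.8  -0.02  1.3  -0.82] F [ 1.2 -0.2 -0.2] w 1.001 gf 0.0
  shift [-353.1  160.4  153.8] twist 0.872
```

```bash
python3 -m creep '[[[-172,80,10],0.5],[[-172,80,10],0.5],[[-172,80,10],0.5],[[-172,80,10],0.5],[[-172,80,10],0.5]]' >/dev/null
python3 -c "
from h import *
go(.4125,-.3273,.2,2.8)"
```

```text
t 1.77 pos [ 0.4582 -0.1361  0.2937] head 23.85 tilt [-0.0002 -0.0001] j [-0.46 -0.02  0.66  1.88  0.01  1.28 -0.96] F [ 0.1 -0.1 -0.1] w 0.995 gf 0.0
  shift [-119.1  156.4   93.7] twist 0.367
```

```bash
python3 -m creep '[[[-119,156,20],0.37],[[-119,156,20],0.37],[[-119,156,40],0.37],[[-119,156,90],0.37],[[-119,156,94],0.37]]' >/dev/null
python3 -m creep '[[[0,0,0],0],[[0,0,0],0]]' >/dev/null
python3 -c "
from h import *
go(.4125,-.3273,.09,2.8)
shot('wrist','w1')"
```

```text
t 2.35 pos [ 0.4182 -0.3098  0.2134] head 3.16 tilt [-0.0045  0.0001] j [-0.2   0.22  0.85  1.88 -0.18  1.12 -0.8 ] F [0.8 0.9 0.6] w 0.995 gf 0.0
  shift [ -6.1  17.2 123.4] twist 0.006
```

View pics/w1.png

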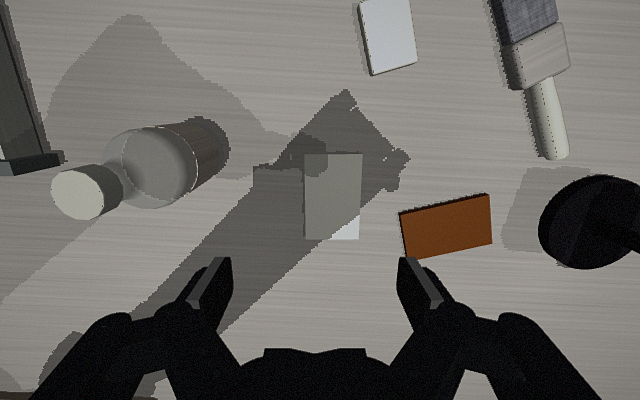

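The wrist view shows board_loose at (304,153), (362,153), (359,240), (304,239), with the brown plate's nearest edge at (399,212)-(405,259).

```bash
python3 -c "
from h import *
c=load('w1')
w=np.array([pt(c,*p,.008) for p in [(304,153),(362,153),(359,240),(304,239)]]);print(np.round(w,4),w.mean(0),[np.linalg.norm(w[i]-w[i-1]) for i in range(4)])
print(np.round([pt(c,399,212,.008),pt(c,405,259,.008)],4), pt(c,330,200))
x,y=w.mean(0)[:2]; go(x,y,.09,2.8)"
```

```text
[[ 0.457  -0.2983  0.008 ]
 [ 0.46   -0.3539  0.008 ]
 [ 0.3684 -0.3606  0.008 ]
 [ 0.3663 -0.3023  0.008 ]] [ 0.4129144  -0.32877062  0.008     ] [np.float64(0.09074467532879378), np.float64(0.05559993831349425), np.float64(0.0919196953005655), np.float64(0.05830616595714884)]
[[ 0.4021 -0.3982  0.008 ]
 [ 0.3485 -0.4128  0.008 ]] [ 0.41121212 -0.32663104  0.0083171 ]
t 2.4 pos [ 0.4195 -0.3088  0.2146] head 3.3 tilt [-0.0019  0.0002] j [-0.2   0.22  0.85  1.88 -0.18  1.12 -0.8 ] F [ 0.8 -0.1  0.8] w 1.003 gf 0.0
  shift [ -7.5  19.6 124.6] twist 0.009
```

```bash
python3 -m creep '[[[-7.5,19.6,40],0],[[-7.5,19.6,80],0],[[-7.5,19.6,110],0],[[-7.5,19.6,115],0],[[-7.5,19.6,115],0]]' >/dev/null
python3 -c "
from h import *
go(.4129,-.328,.070,3.3)"
```

```text
t 2.82 pos [ 0.4139 -0.3274  0.0999] head 3.47 tilt [-0.0016  0.0014] j [-0.06  0.43  0.77  1.96 -0.37  0.91 -0.62] F [-0.8  0.   1.2] w 1.003 gf 0.0
  shift [-1.   0.5 29.9] twist 0.003
```

```bash
python3 -m creep '[[[-1,0.5,20],0],[[-1,0.5,31],0],[[-1,0.5,31],0],[[-1,0.5,31],0],[[-1,0.5,31],0]]' 0.8
python3 -m creep '[[[0,0,0],0],[[0,0,0],0],[[0,0,0],0],[[0,0,0],0],[[0,0,0],0]]' 0.5 25
python3 -c "
from h import *
go(.4129,-.328,.070,3.3)"
```

```text
clock: 3.23
position: [0.4135, -0.3296, 0.0706]
ee_rot: [1.0, 0.03, 0.001, 0.0]
ft_force: [0.1, -0.6, -0.3]
grip_width: 0.801
grasp_force: 0.0
clock: 3.65
position: [0.4133, -0.3296, 0.0705]
ee_rot: [1.0, 0.029, 0.001, 0.0]
ft_force: [-1.3, 1.9, 9.8]
grip_width: 0.648
grasp_force: 24.9
t 3.65 pos [ 0.4133 -0.3296  0.0705] head 3.37 tilt [ 0.0018 -0.    ] j [-0.03  0.48  0.73  1.97 -0.42  0.85 -0.58] F [-1.3  1.9  9.8] w 0.648 gf 24.9
  shift [-0.3 -1.6  0.5] twist 0.001
```

```bash
python3 -m creep '[[[0,0,-25],0],[[0,0,-60],0],[[0,0,-100],0],[[0,0,-140],0],[[0,0,-180],0]]' - 40
python3 -m creep '[[[0,0,-20],0],[[10,-20,-20],0],[[30,-60,-20],0],[[50,-95,-20],0],[[70,-130,-20],0]]' >/dev/null
python3 -c "
from h import *
go(.515,.088,.25,3.3)"
```

```text
clock: 4.07
position: [0.412, -0.3295, 0.2514]
ee_rot: [1.0, 0.029, 0.0, 0.0]
ft_force: [1.2, 0.2, -0.7]
grip_width: 0.641
grasp_force: 44.8
t 4.48 pos [ 0.4749 -0.1945  0.2701] head 3.28 tilt [0.0018 0.0007] j [-0.43  0.11  0.79  1.84 -0.09  1.23 -1.13] F [ 1.   0.1 -0.2] w 0.642 gf 44.8
  shift [  56.2 -279.8   20.4] twist -0.0
```

```bash
python3 -m creep '[[[7,-35,0],0],[[15,-75,0],0],[[23,-115,0],0],[[31,-155,0],0],[[38,-190,0],0]]' >/dev/null
python3 -m creep '[[[6,-30,10],0],[[12,-60,30],0],[[18,-80,60],0],[[19,-90,80],0],[[19,-90,100],0]]' >/dev/null
python3 -c "
from h import *
go(.515,.088,.12,3.3);c=shot('wrist','w2')"
```

```text
t 5.32 pos [0.5149 0.0902 0.1683] head 3.59 tilt [-0.0001  0.0006] j [-0.74  0.25  0.54  1.91 -0.15  1.02 -1.64] F [ 0.1 -0.7 -0.6] w 0.636 gf 44.8
  shift [-0.   2.2 48.3] twist 0.005
```

View pics/w2.png

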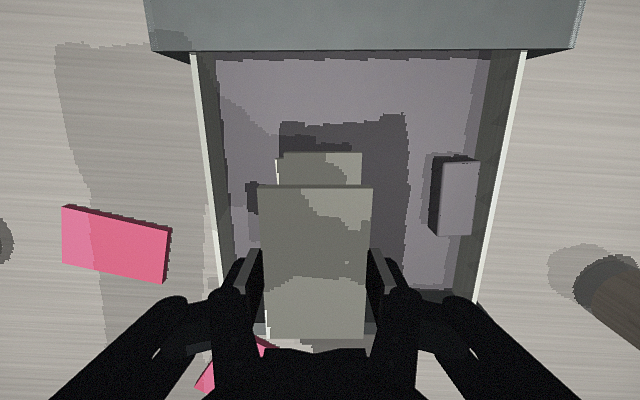

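The held board's far edge runs from (260,186) to (373,186), level and centred between the fingers. The stack's far edge shows at (283,156)-(361,152).

```bash
python3 -c "
from h import *
c=load('w2')
print('held far edge',np.round([pt(c,260,186,.106),pt(c,373,186,.106)],4))
print('stack far edge',np.round([pt(c,283,156,.034),pt(c,361,152,.034)],4), pt(c,320,168))
print('wall tops L/R', np.round([pt(c,193,56,.042),pt(c,217,280,.042),pt(c,524,54,.042),pt(c,482,290,.042)],4))
print('box', np.round([pt(c,443,163,.032),pt(c,478,160,.032),pt(c,471,235,.032),pt(c,440,236,.032)],4))
"
python3 -m creep '[[[0,2,15],0],[[0,2,30],0],[[0,2,45],0],[[0,2,55],0],[[0,2,60],0]]'
python3 -c "
from h import *
go(.515,.088,.1055,3.3)"
```

```text
held far edge [[0.5587 0.1183 0.106 ]
 [0.5621 0.0644 0.106 ]]
stack far edge [[0.562  0.1149 0.034 ]
 [0.5683 0.0596 0.034 ]] [0.55490706 0.08792938 0.03360928]
wall tops L/R [[ 0.6216  0.1715  0.042 ]
 [ 0.4617  0.1636  0.042 ]
 [ 0.6356 -0.0326  0.042 ]
 [ 0.4658 -0.0485  0.042 ]]
box [[ 0.5639 -0.0011  0.032 ]
 [ 0.5676 -0.0259  0.032 ]
 [ 0.5087 -0.0347  0.032 ]
 [ 0.5063 -0.0105  0.032 ]]
clock: 5.78
position: [0.515, 0.0847, 0.1088]
ee_rot: [1.0, 0.029, -0.0, 0.0]
ft_force: [-0.4, -0.6, -0.8]
grip_width: 0.635
grasp_force: 44.8
t 5.78 pos [0.515  0.0847 0.1088] head 3.34 tilt [-0.0007 -0.0003] j [-0.7   0.34  0.52  1.96 -0.21  0.9  -1.59] F [-0.4 -0.6 -0.8] w 0.635 gf 44.8
  shift [ 0.2 -3.3  3.3] twist 0.001
```

```bash
python3 -m creep '[[[0,0,3.5],0],[[0,0,3.5],0]]'
python3 -m creep '[[[0,0,0],0],[[0,0,0],0],[[0,0,0],0],[[0,0,0],0]]' 0.85
python3 -m creep '[[[0,0,-15],0],[[0,0,-40],0],[[25,0,-60],0],[[60,0,-60],0],[[85,0,-60],0]]' 
python3 -c "
from h import *
go(.598,.090,.0845,3.2);c=shot('wrist','w3');t=shot('top','t3');E=c['extrinsics'];print(-E[:3,:3].T@E[:3,3])"
```

```text
clock: 5.95
position: [0.5154, 0.085, 0.1058]
ee_rot: [1.0, 0.029, 0.0, -0.0]
ft_force: [0.0, 0.0, -0.1]
grip_width: 0.638
grasp_force: 44.8
clock: 6.28
position: [0.5155, 0.0852, 0.1061]
ee_rot: [1.0, 0.029, 0.0, -0.0]
ft_force: [-0.1, 0.1, -0.4]
grip_width: 0.844
grasp_force: 0.0
clock: 6.7
position: [0.6027, 0.091, 0.1678]
ee_rot: [1.0, 0.03, 0.002, -0.001]
ft_force: [-0.3, -0.3, 0.2]
grip_width: 0.851
grasp_force: 0.0
t 6.7 pos [0.6027 0.091  0.1678] head 3.44 tilt [0.0039 0.0021] j [-0.64  0.44  0.53  1.69 -0.25  1.08 -1.55] F [-0.3 -0.3  0.2] w 0.851 gf 0.0
  shift [-5.1  0.8 83.2] twist 0.004
[0.68289807 0.09499362 0.23834179]
```

```bash
python3 -m creep '[[[-4,0,15],0],[[-4,0,40],0],[[-4,0,65],0],[[-4,0,80],0],[[-4,0,83],0]]' 0.35
python3 -m creep '[[[0,0,0],0],[[-6,0,0],0],[[-12,0,0],0],[[-18,0,0],0],[[-24,0,0],0]]' 
python3 -c "
from h import *
go(.5325,.086,.0845,3.2);shot('top','t4')"
```

```text
clock: 7.22
position: [0.5961, 0.0898, 0.0822]
ee_rot: [1.0, 0.029, 0.0, -0.0]
ft_force: [-3.1, -0.5, 17.5]
grip_width: 0.348
grasp_force: 9.3
clock: 7.63
position: [0.5713, 0.0884, 0.0828]
ee_rot: [1.0, 0.029, 0.0, -0.0]
ft_force: [0.3, 0.8, -0.4]
grip_width: 0.352
grasp_force: 0.6
t 7.63 pos [0.5713 0.0884 0.0828] head 3.37 tilt [0.0002 0.0002] j [-0.64  0.49  0.5   1.82 -0.29  0.9  -1.52] F [ 0.3  0.8 -0.4] w 0.352 gf 0.6
  shift [-38.9   0.2  -1.7] twist 0.003
```

```bash
python3 -m creep '[[[-5,0,-1],0],[[-10,0,-1],0],[[-15,0,-1],0],[[-20,0,-1],0],[[-25,0,-1],0]]' 
python3 -m creep '[[[-3,0,0],0],[[-6,0,0],0],[[-9,0,0],0],[[-12,0,0],0],[[-14,0,0],0]]' 
python3 -c "
from h import *
go(.5325,.086,.0845,3.2);shot('top','t4')
a,b=[load(k)['pixels'][140:250,235:345,::-1] for k in('t3','t4')]
cv2.imwrite('pics/c4.png',cv2.resize(np.hstack([a,b]),None,fx=3.6,fy=3.6,interpolation=cv2.INTER_CUBIC))"
```

```text
clock: 8.1
position: [0.5471, 0.087, 0.0839]
ee_rot: [1.0, 0.029, 0.001, -0.0]
ft_force: [3.7, 0.4, 0.6]
grip_width: 0.345
grasp_force: 1.4
clock: 8.52
position: [0.5335, 0.0864, 0.0839]
ee_rot: [1.0, 0.029, 0.001, -0.0]
ft_force: [5.5, 0.8, 1.0]
grip_width: 0.351
grasp_force: 2.6
t 8.52 pos [0.5335 0.0864 0.0839] head 3.37 tilt [0.0015 0.0005] j [-0.68  0.42  0.51  1.92 -0.26  0.86 -1.54] F [5.5 0.8 1. ] w 0.351 gf 2.6
  shift [-1.   0.3 -0.6] twist 0.003
```

View pics/c4.png

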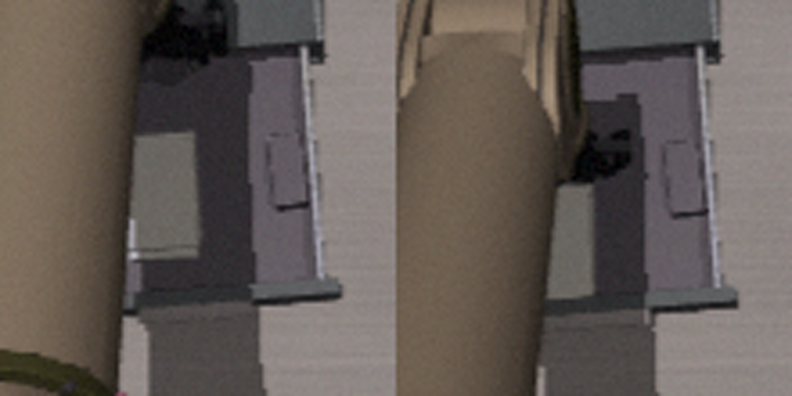

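In the right-hand panel the stack has reached the front panel, with its end at about (575,298). The drawer has been drawn out by about 2 image px. I'll press on to the stop.

```bash
python3 -m creep '[[[-2,0,0],0],[[-4,0,0],0],[[-6,0,0],0],[[-8,0,0],0],[[-8,0,0],0]]' 
python3 -m creep '[[[-2,0,0],0],[[-4,0,0],0],[[-5,0,0],0],[[-5,0,0],0]]' 
python3 -c "
from h import *
go(.5225,.086,.0845,3.2)"
```

```text
clock: 8.98
position: [0.5276, 0.0871, 0.0848]
ee_rot: [1.0, 0.03, 0.003, -0.001]
ft_force: [11.6, 3.8, -1.0]
grip_width: 0.35
grasp_force: 6.3
clock: 9.32
position: [0.5268, 0.0871, 0.0869]
ee_rot: [1.0, 0.03, 0.008, -0.001]
ft_force: [27.6, 4.3, -0.9]
grip_width: 0.353
grasp_force: 13.6
t 9.32 pos [0.5268 0.0871 0.0869] head 3.39 tilt [0.0163 0.0032] j [-0.69  0.39  0.51  1.95 -0.25  0.84 -1.55] F [27.6  4.3 -0.9] w 0.353 gf 13.6
  shift [-4.4  0.8  2.3] twist 0.003
```

```bash
python3 -m creep '[[[12,0,0],0],[[25,0,0],0],[[25,0,-20],0],[[25,0,-50],0],[[25,0,-75],0]]' 0.4
python3 -m creep '[[[-15,10,0],-0.12],[[-30,20,0],-0.24],[[-45,30,0],-0.36],[[-60,42,0],-0.48],[[-74,54,0],-0.6]]' >/dev/null
python3 -m creep '[[[0,0,0],-0.12],[[0,0,0],-0.24],[[0,0,0],-0.36],[[0,0,0],-0.48],[[0,0,0],-0.6]]' >/dev/null
python3 -m creep '[[[0,0,0],-0.12],[[0,0,0],-0.24],[[0,0,0],-0.37],[[0,0,0],-0.37],[[0,0,0],-0.37]]' >/dev/null
python3 -c "
from h import *
go(.474,.031,.0845,93.2);shot('wrist','w5')"
```

```text
clock: 9.73
position: [0.5441, 0.0865, 0.1588]
ee_rot: [1.0, 0.029, -0.002, 0.001]
ft_force: [0.5, 0.0, 0.1]
grip_width: 0.397
grasp_force: 0.0
t 10.98 pos [0.4737 0.0285 0.1581] head 93.12 tilt [-0.0019 -0.0002] j [-0.54  0.15  0.41  2.03 -0.07  0.98 -0.04] F [ 0.9 -0.5 -1. ] w 0.4 gf 0.0
  shift [ 2.5  0.5 73.6] twist -0.001
```

View pics/w5.png

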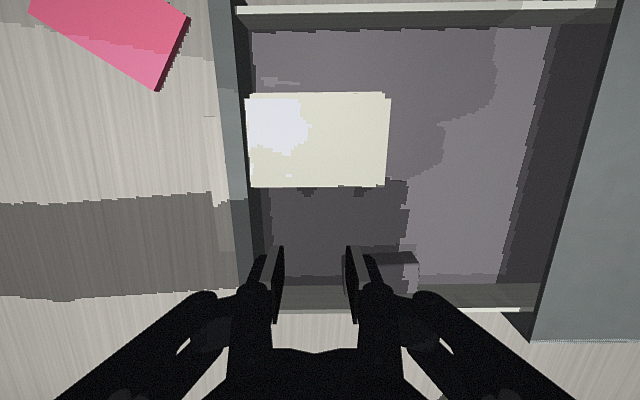

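The stack spans (246,95) to (390,187) against the front panel. Its near edge at v≈187 is well ahead of the fingers, and the box corner at (365,258) is clear of them.

```bash
python3 -c "
from h import *
c=load('w5');print(np.round([pt(c,249,187,.042),pt(c,387,186,.042),pt(c,246,96,.042),pt(c,390,95,.042),pt(c,257,25,.01)],4))"
python3 -m creep '[[[0,0,20],0],[[0,0,40],0],[[0,0,60],0],[[0,0,70],0],[[0,0,73],0]]' 
python3 -m creep '[[[6,0,0],0],[[12,0,0],0],[[18,0,0],0],[[24,0,0],0],[[30,0,0],0]]' 
python3 -c "
from h import *
go(.472,.0926,.0845,93.2)"
```

```text
[[0.4285 0.0553 0.042 ]
 [0.5212 0.0611 0.042 ]
 [0.4276 0.1129 0.042 ]
 [0.5154 0.1183 0.042 ]
 [0.4286 0.1587 0.01  ]]
clock: 11.45
position: [0.4733, 0.0285, 0.084]
ee_rot: [0.687, 0.727, -0.001, -0.001]
ft_force: [-0.1, 0.4, -0.2]
grip_width: 0.401
grasp_force: 0.0
clock: 11.87
position: [0.4733, 0.0592, 0.0865]
ee_rot: [0.686, 0.727, 0.001, 0.0]
ft_force: [0.7, -4.1, 2.8]
grip_width: 0.402
grasp_force: 1.8
t 11.87 pos [0.4733 0.0592 0.0865] head 93.32 tilt [0.0016 0.0002] j [-0.56  0.27  0.38  2.08 -0.14  0.81 -0.04] F [ 0.7 -4.1  2.8] w 0.402 gf 1.8
  shift [33.4  0.6  2. ] twist 0.002
```

```bash
python3 -m creep '[[[5,0,1.5],0],[[10,0,1.5],0],[[15,0,1.5],0],[[20,0,1.5],0],[[25,0,1.5],0]]' 
python3 -m creep '[[[3,0,0],0],[[6,0,0],0],[[8,0,0],0],[[9,0,0],0],[[9,0,0],0]]' 
python3 -m creep '[[[1,0,0],0],[[2,0,0],0],[[3,0,0],0],[[3,0,0],0]]' 
python3 -c "
from h import *
go(.472,.0926,.0845,93.2)"
```

```text
clock: 12.28
position: [0.4714, 0.0838, 0.0842]
ee_rot: [0.686, 0.727, 0.0, 0.0]
ft_force: [1.2, -4.1, 4.5]
grip_width: 0.401
grasp_force: 2.4
clock: 12.7
position: [0.4708, 0.0925, 0.0841]
ee_rot: [0.686, 0.727, -0.0, 0.0]
ft_force: [1.3, -4.3, 4.0]
grip_width: 0.403
grasp_force: 2.2
clock: 13.03
position: [0.4709, 0.0929, 0.0841]
ee_rot: [0.687, 0.727, -0.001, 0.001]
ft_force: [1.6, -14.8, 7.0]
grip_width: 0.401
grasp_force: 7.5
t 13.03 pos [0.4709 0.0929 0.0841] head 93.21 tilt [-0.0001 -0.0029] j [-0.62  0.28  0.36  2.07 -0.13  0.81 -0.12] F [  1.6 -14.8   7. ] w 0.401 gf 7.5
  shift [-0.4  1.1 -0.4] twist 0.0
```

```bash
python3 -m creep '[[[1.5,0,0],0],[[2.5,0,0],0],[[2.5,0,0],0]]' 
python3 -m creep '[[[-10,0,0],0],[[-25,0,0],0],[[-35,0,-20],0],[[-45,0,-50],0],[[-60,0,-80],0]]' 
python3 -c "
from h import *
go(.472,.0926,.0845,93.2);c=shot('wrist','w6');s=shot('side','s6')
u,v=map(int,px(c,(.47,.12,.042)));print(u,v)
a=cv2.resize(c['pixels'][max(0,v-70):v+110,u-130:u+140,::-1],None,fx=2.9,fy=2.9,interpolation=cv2.INTER_CUBIC)
cv2.imwrite('pics/c6.png',a);print(a.shape,u-130,max(0,v-70))"
```

```text
clock: 13.28
position: [0.4708, 0.0932, 0.0841]
ee_rot: [0.688, 0.726, -0.002, 0.002]
ft_force: [2.0, -24.4, 8.9]
grip_width: 0.402
grasp_force: 12.3
clock: 13.7
position: [0.4729, 0.0389, 0.1642]
ee_rot: [0.686, 0.728, -0.001, -0.001]
ft_force: [0.0, 0.7, -0.2]
grip_width: 0.399
grasp_force: 0.0
t 13.7 pos [0.4729 0.0389 0.1642] head 93.42 tilt [-0.0028  0.0003] j [-0.57  0.14  0.41  2.03 -0.07  0.99 -0.06] F [ 0.   0.7 -0.2] w 0.399 gf 0.0
  shift [53.6  2.5 79.8] twist 0.004
317 105
(522, 783, 3) 187 35
```

View pics/c6.png

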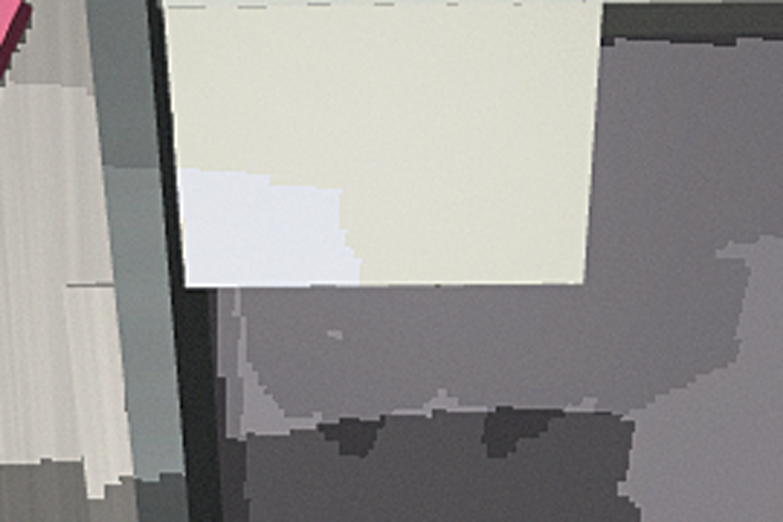

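```bash
python3 -m creep '[[[16,16,0],0.12],[[32,32,0],0.24],[[48,48,0],0.36],[[66,66,0],0.48],[[82,82,0],0.6]]' 0.2 >/dev/null
python3 -m creep '[[[0,0,0],0.12],[[0,0,0],0.24],[[0,0,0],0.36],[[0,0,0],0.48],[[0,0,0],0.6]]' >/dev/null
python3 -m creep '[[[0,0,0],0.12],[[0,0,0],0.24],[[0,0,0],0.375],[[0,0,0],0.375],[[0,0,0],0.375]]' >/dev/null
python3 -c "
from h import *
go(.55,.1275,.0855,3.2)"
```

```text
t 15.05 pos [0.5505 0.1255 0.1634] head 3.3 tilt [-0.0011  0.0002] j [-0.81  0.36  0.61  1.81 -0.24  1.04 -1.62] F [ 0.1 -0.1 -0.1] w 0.201 gf 0.0
  shift [-0.4 -2.  77.9] twist 0.002
```

```bash
python3 -m creep '[[[0,-2,20],0],[[0,-2,40],0],[[0,-2,60],0],[[0,-2,74],0],[[0,-2,78],0]]' 
python3 -m creep '[[[-5,0,0],0],[[-10,0,0],0],[[-15,0,0],0],[[-19,0,0],0],[[-22,0,0],0]]' 
python3 -m creep '[[[-2,0,0],0],[[-4,0,0],0],[[-6,0,0],0],[[-6,0,0],0]]' 
python3 -c "
from h import *
go(.5247,.126,.0855,3.2)"
```

```text
clock: 15.47
position: [0.5495, 0.1268, 0.0836]
ee_rot: [1.0, 0.029, -0.002, 0.0]
ft_force: [-0.9, -0.5, -0.1]
grip_width: 0.199
grasp_force: 0.0
clock: 15.88
position: [0.5287, 0.1257, 0.0869]
ee_rot: [1.0, 0.027, 0.0, -0.0]
ft_force: [-0.7, -0.2, 0.2]
grip_width: 0.199
grasp_force: 0.0
clock: 16.22
position: [0.5249, 0.1255, 0.0873]
ee_rot: [1.0, 0.027, 0.003, -0.0]
ft_force: [7.3, 0.5, -1.1]
grip_width: 0.201
grasp_force: 3.6
t 16.22 pos [0.5249 0.1255 0.0873] head 3.09 tilt [0.0053 0.001 ] j [-0.81  0.42  0.57  1.93 -0.3   0.87 -1.6 ] F [ 7.3  0.5 -1.1] w 0.201 gf 3.6
  shift [-0.2 -0.5  1.8] twist -0.002
```

```bash
python3 -m creep '[[[-1.5,0,1.5],0],[[-3,0,1.5],0],[[-4,0,1.5],0],[[-4,0,1.5],0]]' 
python3 -m creep '[[[8,0,0],0],[[16,0,0],0],[[25,0,-20],0],[[30,0,-50],0],[[45,0,-80],0]]' 
python3 -c "
from h import *
go(.5247,.126,.0855,3.2);c=shot('wrist','w7');s=shot('side','s7')
u,v=map(int,px(s,(.47,.13,.03)));print(u,v,u-40,v-40)
a=cv2.resize(s['pixels'][v-40:v+40,u-50:u+50,::-1],None,fx=6,fy=6,interpolation=cv2.INTER_CUBIC)
cv2.imwrite('pics/c7.png',a)"
```

```text
clock: 16.55
position: [0.5243, 0.1254, 0.0873]
ee_rot: [1.0, 0.027, 0.007, -0.001]
ft_force: [19.8, 0.2, -0.8]
grip_width: 0.2
grasp_force: 9.6
clock: 16.97
position: [0.5626, 0.1271, 0.1646]
ee_rot: [1.0, 0.027, -0.002, 0.001]
ft_force: [2.0, 0.1, -0.7]
grip_width: 0.197
grasp_force: 0.0
t 16.97 pos [0.5626 0.1271 0.1646] head 3.07 tilt [-0.004  -0.0012] j [-0.8   0.39  0.61  1.78 -0.25  1.06 -1.62] F [ 2.   0.1 -0.7] w 0.197 gf 0.0
  shift [-37.6  -1.   79.2] twist -0.002
306 260 266 220
```

View pics/c7.png

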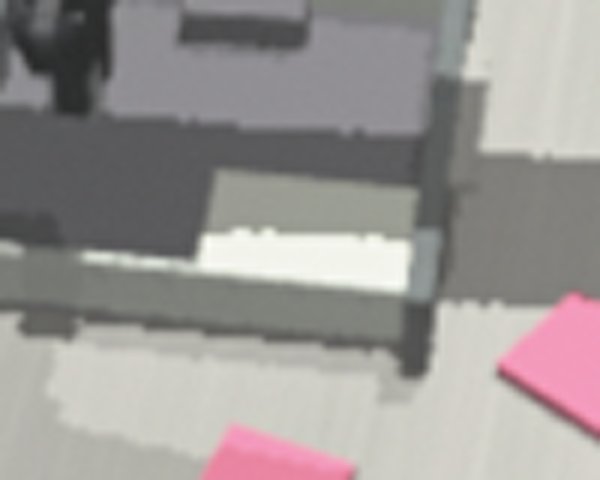

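Run:
```python
from h import *
c=load('w7'); f=np.radians(3.2);X=np.array([np.cos(f),np.sin(f)]);Y=np.array([-X[1],X[0]])
H,W=c['z_map'].shape; V,U=np.mgrid[0:H,0:W]
E=c['extrinsics'];D=np.stack([(U-c['cx'])/c['fx'],(V-c['cy'])/c['fy'],np.ones((H,W))],-1)*c['z_map'][...,None]
P=(D-E[:3,3])@E[:3,:3]
d=P[...,:2]-np.array([.422,.157]); x=d@X; y=d@Y; z=P[...,2]
np.savez('pics/P7.npz',x=x,y=y,z=z)
for lo,hi in[(.011,.018),(.018,.026),(.026,.034),(.034,.040),(.0405,.044)]:
    m=(z>lo)&(z<hi)&(x>.07)&(x<.11)&(y>-.05)&(y<-.005)
    print(lo,m.sum(),np.round(np.percentile(x[m],[5,50,95,99])*1e3,1) if m.sum() else '')
m=(z>.0405)&(z<.044)&(x>0)&(x<.11)&(y>-.09)&(y<-.001); print('top',np.round(np.percentile(x[m],[.5,99.5])*1e3,1),np.round(np.percentile(y[m],[.5,99.5])*1e3,1))
m=(z>.012)&(z<.038)&(x>.02)&(x<.085)&(y>-.075)&(y<-.04);print('side pts',m.sum())
```

```text
0.011 166 [ 90.4  91.  108.6 109.8]
0.018 143 [90.4 90.9 91.4 91.6]
0.026 156 [90.3 90.9 91.6 91.8]
0.034 126 [90.2 90.8 91.5 91.6]
0.0405 717 [71.1 81.  90.7 91.5]
top [21.2 91.1] [-56.5 -18. ]
side pts 0
```

```bash
python3 -m creep '[[[-20,25,-5],0],[[-40,50,-10],0],[[-60,75,-15],0],[[-80,100,-20],0],[[-95,115,-20],0]]' >/dev/null
cat > chk.py <<'E'
from h import *
import sys
c=shot('wrist',sys.argv[1]); C0=np.array([float(sys.argv[2]),float(sys.argv[3])]); f=np.radians(3.2);X=np.array([np.cos(f),np.sin(f)]);Y=np.array([-X[1],X[0]])
H,W=c['z_map'].shape; V,U=np.mgrid[0:H,0:W]
E=c['extrinsics'];D=np.stack([(U-c['cx'])/c['fx'],(V-c['cy'])/c['fy'],np.ones((H,W))],-1)*c['z_map'][...,None]
P=(D-E[:3,3])@E[:3,:3]; d=P[...,:2]-C0; x=d@X*1e3; y=d@Y*1e3; z=P[...,2]*1e3
q=lambda a:np.round(np.percentile(a,[5,50,95]),1) if a.size else '-'
for lo,hi in[(12,18),(18,26),(26,34),(34,40)]:
    m=(z>lo)&(z<hi); s=m&(x>10)&(x<85)&(abs(y+56)<12); e=m&(abs(x-90)<12)&(y>-50)&(y<-8)
    print(lo,'right face y',s.sum(),q(y[s]),'front half',q(y[s&(x<40)]),'back half',q(y[s&(x>60)]),'far face x',e.sum(),q(x[e]))
m=(abs(z-42)<1.5)&(x>-5)&(x<100)&(y>-70)&(y<5);print('top x',np.round(np.percentile(x[m],[.5,99.5]),1),'y',np.round(np.percentile(y[m],[.5,99.5]),1))
m=(z>15)&(z<48)&(abs(x)<10)&(y<-70)&(y>-170);print('panel inner x',m.sum(),q(x[m]))
m=(abs(z-51)<1.5)&(x>-25)&(x<10)&(y<-70)&(y>-170);print('panel top x',m.sum(),q(x[m]))
m=(abs(z-42)<2)&(abs(y)<12)&(x>95)&(x<180);print('wall top y',q(y[m]))
m=(z>15)&(z<38)&(abs(y)<10)&(x>95)&(x<180);print('wall inner y',m.sum(),q(y[m]))
E
python3 chk.py w8 .422 .157
python3 -c "
from h import *
go(.47,.02,.16,3.2)"
```

```text
12 right face y 233 [-57.3 -56.9 -56.3] front half [-57.4 -57.  -56.6] back half [-57.2 -56.7 -56.2] far face x 49 [90.6 90.8 90.9]
18 right face y 326 [-57.3 -56.8 -56.3] front half [-57.4 -57.  -56.5] back half [-57.2 -56.7 -56.3] far face x 60 [90.6 90.8 91. ]
26 right face y 389 [-57.3 -56.8 -56.3] front half [-57.4 -56.9 -56.4] back half [-57.1 -56.6 -56. ] far face x 96 [90.6 90.8 91. ]
34 right face y 316 [-57.1 -56.5 -55.9] front half [-57.4 -56.8 -56.3] back half [-56.7 -56.2 -55.7] far face x 65 [90.4 90.6 91. ]
top x [ 0.4 95.4] y [-57.    3.5]
panel inner x 1646 [0.9 1.7 2.6]
panel top x 1320 [-15.6  -4.4   1.8]
wall top y [-0.   1.9  4.6]
wall inner y 2630 [-0.2  0.7  1.7]
t 17.53 pos [0.4718 0.0023 0.1841] head 2.77 tilt [-0.0028 -0.0001] j [-0.77  0.11  0.71  2.03 -0.08  1.04 -1.54] F [ 0.1 -4.8 -1.3] w 0.203 gf 0.0
  shift [ -0.9 -17.7  24.1] twist -0.007
```

```bash
sed 's/^c=shot.*; C0/c=load(sys.argv[1]); C0/' chk.py > chk2.py
cat >> chk2.py <<'E'
fit=lambda a,b:np.polyfit(a,b,1)
m=(z>15)&(z<48)&(abs(x)<6)&(y<-62)&(y>-190);p=fit(y[m],x[m]);print('panel x=a*y+b',p,'x at y=-28',np.polyval(p,-28))
m=(z>15)&(z<38)&(abs(y)<5)&(x>95)&(x<190);p=fit(x[m],y[m]);print('wall',p,'y at x=45',np.polyval(p,45))
m=(z>13)&(z<34)&(x>10)&(x<85)&(abs(y+56)<5);p=fit(x[m],y[m]);print('right face',p,'at45',np.polyval(p,45))
m=(z>13)&(z<40)&(abs(x-90)<5)&(y>-50)&(y<-8);p=fit(y[m],x[m]);print('far face',p,np.polyval(p,-28))
E
python3 chk2.py w8 .422 .157 | tail -4
```

```text
panel x=a*y+b [-0.01286996  0.18003827] x at y=-28 0.5403971682621673
wall [ 0.01291729 -1.08023187] y at x=45 -0.498953935340943
right face [ 6.07855353e-03 -5.71161830e+01] at45 -56.84264810600218
far face [-7.63212218e-03  9.05495154e+01] 90.76321480821065
```

```bash
python3 -m creep '[[[0,-10,0],-0.12],[[3,-20,0],-0.24],[[6,-30,0],-0.36],[[8,-40,0],-0.48],[[8,-48,0],-0.6]]' 0.4 >/dev/null
python3 -m creep '[[[0,0,0],-0.12],[[0,0,0],-0.24],[[0,0,0],-0.36],[[0,0,0],-0.48],[[0,0,0],-0.6]]' >/dev/null
python3 -m creep '[[[0,0,0],-0.12],[[0,0,0],-0.24],[[0,0,0],-0.39],[[0,0,0],-0.39],[[0,0,0],-0.39]]' >/dev/null
python3 -c "
from h import *
go(.477,.06,.0845,93.9)"
```

```text
t 18.78 pos [0.4805 0.0559 0.1842] head 94.1 tilt [-0.0011 -0.0002] j [-0.7   0.13  0.53  1.99 -0.08  1.04 -0.07] F [ 0.2 -0.4 -0.3] w 0.402 gf 0.0
  shift [ 4.3 -3.1 99.7] twist 0.003
```

```bash
python3 -m creep '[[[4,-2,25],0.003],[[4,-2,50],0.003],[[4,-2,75],0.003],[[4,-2,92],0.003],[[4,-2,99],0.003]]' 
python3 -m creep '[[[6,0,0],0],[[12,0,0],0],[[18,0,0],0],[[24,0,0],0],[[29,0,0],0]]' 
python3 -m creep '[[[2,0,0],0],[[4,0,0],0],[[6,0,0],0],[[7,0,0],0],[[7,0,0],0]]' 
python3 -c "
from h import *
go(.477,.0929,.084,93.9)"
```

```text
clock: 19.2
position: [0.477, 0.0595, 0.0832]
ee_rot: [0.683, 0.73, -0.002, -0.001]
ft_force: [-0.7, 0.5, -0.2]
grip_width: 0.401
grasp_force: 0.0
clock: 19.62
position: [0.4768, 0.09, 0.0866]
ee_rot: [0.682, 0.732, 0.001, 0.0]
ft_force: [0.4, -0.3, 0.7]
grip_width: 0.401
grasp_force: 0.0
clock: 20.03
position: [0.4763, 0.0935, 0.086]
ee_rot: [0.683, 0.731, -0.0, 0.001]
ft_force: [0.4, -8.0, 4.5]
grip_width: 0.4
grasp_force: 4.3
t 20.03 pos [0.4763 0.0935 0.086 ] head 93.89 tilt [ 0.0007 -0.0019] j [-0.72  0.3   0.48  2.06 -0.19  0.82 -0.06] F [ 0.4 -8.   4.5] w 0.4 gf 4.3
  shift [-0.7  0.6  2. ] twist -0.0
```

Press to about 20 N, back off, lift, and move toward the drawer front while checking.

```bash
python3 -m creep '[[[1.5,0,0],0],[[3,0,0],0],[[3,0,0],0]]' 
python3 -m creep '[[[-10,0,0],0],[[-25,0,0],0],[[-35,0,-25],0],[[-55,0,-60],0],[[-85,0,-90],0]]' 
python3 -m creep '[[[-30,0,-15],0.12],[[-40,0,-15],0.24],[[-40,0,-15],0.36],[[-40,0,-15],0.48],[[-40,0,-15],0.6]]' >/dev/null
python3 -m creep '[[[0,0,0],0.12],[[0,0,0],0.24],[[0,0,0],0.36],[[0,0,0],0.48],[[0,0,0],0.6]]' >/dev/null
python3 -m creep '[[[0,0,0],0.12],[[0,0,0],0.24],[[0,0,0],0.36],[[0,0,0],0.36],[[0,0,0],0.36]]' 0.2 >/dev/null
python3 chk.py w9 .422 .157 >/dev/null; python3 chk2.py w9 .422 .157
python3 -c "
from h import *
go(.36,.05,.12,3.9)"
```

```text
clock: 20.28
position: [0.4763, 0.0938, 0.086]
ee_rot: [0.683, 0.73, -0.002, 0.002]
ft_force: [-0.1, -20.5, 9.7]
grip_width: 0.398
grasp_force: 10.0
clock: 20.7
position: [0.4813, 0.015, 0.1764]
ee_rot: [0.681, 0.732, -0.0, -0.0]
ft_force: [1.7, 0.3, 0.1]
grip_width: 0.399
grasp_force: 0.0
12 right face y 274 [-57.2 -56.5 -55.7] front half [-57.2 -56.8 -56.2] back half [-56.9 -56.2 -55.6] far face x 62 [90.4 90.7 91.2]
18 right face y 393 [-57.2 -56.4 -55.7] front half [-57.3 -56.7 -56.2] back half [-56.7 -56.2 -55.6] far face x 66 [90.4 90.8 91.1]
26 right face y 441 [-57.2 -56.4 -55.7] front half [-57.4 -56.8 -56.2] back half [-56.8 -56.2 -55.5] far face x 96 [90.4 90.8 91. ]
34 right face y 351 [-57.2 -56.4 -55.7] front half [-57.4 -56.7 -56.1] back half [-56.8 -56.1 -55.5] far face x 79 [90.4 90.7 91. ]
top x [ 0.4 96. ] y [-57.2   3.6]
panel inner x 1661 [0.9 1.6 2.4]
panel top x 1389 [-16.2  -4.6   1.7]
wall top y [-0.1  1.9  4.7]
wall inner y 2841 [-0.3  0.7  1.8]
panel x=a*y+b [-0.01277543  0.20227886] x at y=-28 0.5599908130829864
wall [ 0.01268031 -1.05378752] y at x=45 -0.48317337730091303
right face [ 1.21430359e-02 -5.70537321e+01] at45 -56.5072955329756
far face [-1.27088499e-02  9.03678578e+01] 90.72370561631426
t 22.0 pos [ 0.4843 -0.0255  0.1901] head 4.88 tilt [-0.      0.0003] j [-0.73  0.14  0.74  1.99 -0.11  1.05 -1.42] F [ 1.2 -0.8 -0.6] w 0.201 gf 0.0
  shift [-117.4  -85.8   70.1] twist 0.017
```

Every layer now reads flush, with slopes matching the walls and extents of 90.2 and 56.0 mm from panel and wall. Next is closing the drawer by pushing the pull lip along its 3.9° heading.

```bash
python3 -m creep '[[[-25,-18,0],0.015],[[-50,-36,0],0.015],[[-75,-54,0],0.015],[[-95,-72,0],0.015],[[-107,-88,0],0.015]]' 0.3 >/dev/null
python3 -m creep '[[[0,0,0],0],[[0,0,0],0]]' >/dev/null
python3 -c "
from h import *
go(.377,.0539,.103,3.93)"
```

```text
t 22.58 pos [0.3704 0.054  0.1904] head 4.04 tilt [0.0008 0.0011] j [-0.88 -0.19  0.57  2.24  0.12  1.07 -1.87] F [ 0.4 -0.1 -0.2] w 0.3 gf 0.0
  shift [ 6.5  0.6 87.4] twist 0.002
```

```bash
python3 -m creep '[[[2,0.5,20],0.002],[[2,0.5,45],0.002],[[2,0.5,70],0.002],[[2,0.5,83],0.002],[[2,0.5,86],0.002]]' 
python3 -m creep '[[[4,0,0],0],[[8,0,0],0],[[12,0,0],0],[[15,0,0],0],[[18,0,0],0]]' 
python3 -c "
from h import *
go(.394,.055,.103,3.93)"
```

```text
clock: 23.0
position: [0.3721, 0.0518, 0.1023]
ee_rot: [0.999, 0.032, -0.001, 0.001]
ft_force: [-0.5, -0.2, 0.0]
grip_width: 0.299
grasp_force: 0.0
clock: 23.42
position: [0.3916, 0.0545, 0.1048]
ee_rot: [0.999, 0.032, 0.001, -0.0]
ft_force: [0.1, -1.1, -0.6]
grip_width: 0.301
grasp_force: 0.0
t 23.42 pos [0.3916 0.0545 0.1048] head 3.66 tilt [0.0014 0.0009] j [-0.88  0.05  0.65  2.27 -0.05  0.83 -1.71] F [ 0.1 -1.1 -0.6] w 0.301 gf 0.0
  shift [ 2.5 -0.4  1.8] twist -0.005
```

```bash
python3 -m creep '[[[1.5,0,1],-0.005],[[3,0,1],-0.005],[[5,0,1],-0.005],[[7.5,0,1],-0.005],[[10.5,0,1],-0.005]]' 
python3 -m creep '[[[4,0,0],0],[[8,0,0],0],[[12,0,0],0],[[16,0,0],0],[[20,0,0],0]]' 
python3 -c "
from h import *
go(.594,.0688,.103,3.93)"
```

```text
clock: 23.83
position: [0.401, 0.055, 0.103]
ee_rot: [0.999, 0.034, -0.0, -0.0]
ft_force: [-2.3, 0.2, 0.3]
grip_width: 0.298
grasp_force: 0.8
clock: 24.25
position: [0.4214, 0.0564, 0.103]
ee_rot: [0.999, 0.034, -0.0, 0.0]
ft_force: [-1.3, -0.3, -0.9]
grip_width: 0.297
grasp_force: 0.9
t 24.25 pos [0.4214 0.0564 0.103 ] head 3.95 tilt [-0.0001 -0.    ] j [-0.85  0.14  0.65  2.2  -0.12  0.83 -1.63] F [-1.3 -0.3 -0.9] w 0.297 gf 0.9
  shift [173.   -0.5   0. ] twist 0.0
```

```bash
for i in 1; do :; done
python3 -m creep '[[[4,0,0],0],[[8,0,0],0],[[12,0,0],0],[[16,0,0],0],[[20,0,0],0]]' >/dev/null
python3 -m creep '[[[4,0,0],0],[[8,0,0],0],[[12,0,0],0],[[16,0,0],0],[[20,0,0],0]]' >/dev/null
python3 -m creep '[[[4,0,0],0],[[8,0,0],0],[[12,0,0],0],[[16,0,0],0],[[20,0,0],0]]' >/dev/null
python3 -m creep '[[[4,0,0],0],[[8,0,0],0],[[12,0,0],0],[[16,0,0],0],[[20,0,0],0]]' >/dev/null
python3 -m creep '[[[4,0,0],0],[[8,0,0],0],[[12,0,0],0],[[16,0,0],0],[[20,0,0],0]]' >/dev/null
python3 -m creep '[[[4,0,0],0],[[8,0,0],0],[[12,0,0],0],[[15.5,0,0],0],[[18.5,0,0],0]]' 
python3 -c "
from h import *
go(.594,.0688,.103,3.93);shot('top','t10');shot('side','s10')"
```

```text
clock: 26.75
position: [0.5397, 0.0645, 0.1031]
ee_rot: [0.999, 0.034, 0.0, -0.0]
ft_force: [-1.4, 0.0, 0.5]
grip_width: 0.303
grasp_force: 0.9
t 26.75 pos [0.5397 0.0645 0.1031] head 3.94 tilt [0.0002 0.    ] j [-0.72  0.41  0.61  1.91 -0.3   0.91 -1.47] F [-1.4  0.   0.5] w 0.303 gf 0.9
  shift [54.5 -0.6  0.1] twist 0.0
```

```bash
python3 -m creep '[[[2.5,0,0],0],[[5,0,0],0],[[7.5,0,0],0],[[10,0,0],0],[[12.5,0,0],0]]' >/dev/null
python3 -m creep '[[[2.5,0,0],0],[[5,0,0],0],[[7.5,0,0],0],[[10,0,0],0],[[12.5,0,0],0]]' >/dev/null
python3 -m creep '[[[2,0,0],0],[[4,0,0],0],[[6,0,0],0],[[8,0,0],0],[[10,0,0],0]]'
python3 -m creep '[[[1.5,0,0],0],[[3,0,0],0],[[4.5,0,0],0],[[6,0,0],0],[[7.5,0,0],0]]'
python3 -m creep '[[[1.2,0,0],0],[[2.4,0,0],0],[[3.6,0,0],0],[[4.8,0,0],0],[[6,0,0],0]]'
python3 -c "
from h import *
go(.594,.0688,.103,3.93)"
```

```text
clock: 28.1
position: [0.5743, 0.0669, 0.1031]
ee_rot: [0.999, 0.034, -0.0, -0.0]
ft_force: [-1.9, -0.6, 0.6]
grip_width: 0.301
grasp_force: 0.8
clock: 28.52
position: [0.5818, 0.0674, 0.1031]
ee_rot: [0.999, 0.034, -0.0, -0.0]
ft_force: [-1.7, -0.5, -0.4]
grip_width: 0.3
grasp_force: 0.8
clock: 28.93
position: [0.5871, 0.0678, 0.103]
ee_rot: [0.999, 0.034, -0.001, -0.0]
ft_force: [-4.5, -0.5, 3.6]
grip_width: 0.301
grasp_force: 2.3
t 28.93 pos [0.5871 0.0678 0.103 ] head 3.94 tilt [-0.0017  0.0002] j [-0.66  0.51  0.59  1.78 -0.34  0.96 -1.44] F [-4.5 -0.5  3.6] w 0.301 gf 2.3
  shift [ 7.  -0.5  0. ] twist 0.0
```

In the catch. Continue slowly.

```bash
python3 -m creep '[[[1,0,0],0],[[2,0,0],0],[[3,0,0],0],[[4,0,0],0],[[5,0,0],0]]'
python3 -m creep '[[[0.8,0,0],0],[[1.6,0,0],0],[[2.4,0,0],0],[[3.2,0,0],0],[[4,0,0],0]]'
python3 -m creep '[[[0.8,0,0],0],[[1.6,0,0],0],[[2.4,0,0],0],[[3.2,0,0],0],[[4,0,0],0]]'
python3 -c "
from h import *
go(.6,.0688,.103,3.93)"
```

```text
clock: 29.35
position: [0.593, 0.0684, 0.1032]
ee_rot: [0.999, 0.035, 0.0, -0.0]
ft_force: [-0.8, 0.8, -0.7]
grip_width: 0.301
grasp_force: 0.0
clock: 29.77
position: [0.5939, 0.0683, 0.1029]
ee_rot: [0.999, 0.034, -0.004, -0.0]
ft_force: [-22.8, -0.4, 19.2]
grip_width: 0.298
grasp_force: 11.3
clock: 30.18
position: [0.5947, 0.0683, 0.1026]
ee_rot: [0.999, 0.034, -0.008, -0.001]
ft_force: [-42.5, -1.1, 36.1]
grip_width: 0.299
grasp_force: 21.8
t 30.18 pos [0.5947 0.0683 0.1026] head 3.92 tilt [-0.0157  0.0011] j [-0.65  0.53  0.59  1.75 -0.35  0.98 -1.43] F [-42.5  -1.1  36.1] w 0.299 gf 21.8
  shift [ 5.3 -0.1 -0.5] twist -0.0
```

```bash
python3 -m creep '[[[-4,0,0],0],[[-10,0,0],0],[[-25,0,0],0],[[-45,0,0],0],[[-70,0,0],0]]'
python3 -m creep '[[[-30,0,-30],0],[[-60,0,-70],0],[[-90,0,-110],0],[[-90,0,-130],0],[[-90,0,-130],0]]' >/dev/null
python3 -m creep '[[[-20,-40,0],0],[[-20,-80,0],0],[[-20,-120,0],0],[[-20,-160,0],0],[[-20,-190,0],0]]' >/dev/null
python3 -c "
from h import *
go(.5,.25,.25,3.93);c=shot('top','t11');s=shot('side','s11');w=shot('wrist','w11')
a=cv2.resize(c['pixels'][40:290,90:510,::-1],None,fx=1.5,fy=1.5);b=cv2.resize(s['pixels'][130:330,130:430,::-1],None,fx=1.5,fy=1.5)
o=np.zeros((a.shape[0]+200,a.shape[1],3),np.uint8);o[:a.shape[0]]=a
b=cv2.resize(b,(300,200));o[a.shape[0]:,:300]=b;o[a.shape[0]:,310:630]=cv2.resize(w['pixels'][:,:,::-1],(320,200))
cv2.imwrite('pics/f.png',o);print(o.shape)
print('lip depth pts')
t=load('t11')
"
```

```text
clock: 30.6
position: [0.531, 0.0639, 0.1032]
ee_rot: [0.999, 0.034, 0.001, 0.0]
ft_force: [1.1, -0.1, -0.2]
grip_width: 0.3
grasp_force: 0.0
t 31.43 pos [0.4072 0.2495 0.2334] head 4.07 tilt [0.001  0.0022] j [-1.1   0.05  0.47  1.95 -0.03  1.14 -2.12] F [0.3 0.5 0.4] w 0.298 gf 0.0
  shift [ 92.6   6.  -16.5] twist 0.003
(575, 630, 3)
lip depth pts
```

View pics/f.png

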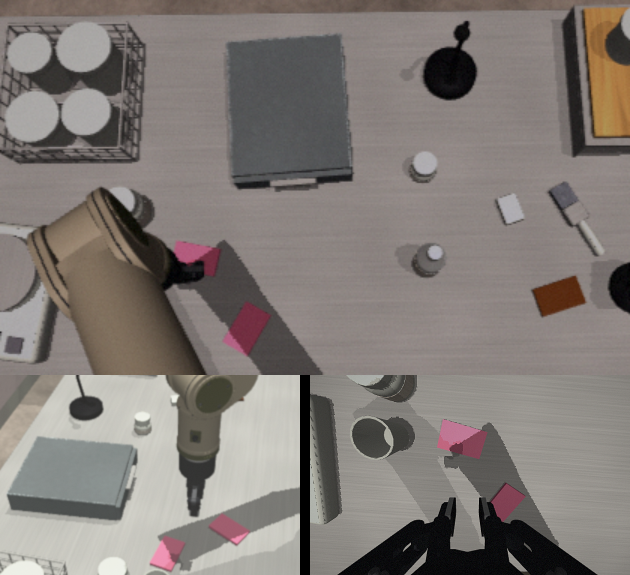

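The drawer is fully closed, with its panel against the cabinet at about (292,178). The bottle, pot, slab, brush, brown and pink boards and beaker are all where they were, and the robot touches nothing.

```bash
python3 -m creep '[[[0,0,0],0],[[0,0,0],0],[[0,0,0],0]]' >/dev/null; python3 -c "
from workcell import manip
print(manip.hand_in())"
```

```text
the job is handed in; nothing more can be done
None
```

The job is handed in at about 32 s: the stray board is on the stack, all four boards measured flush and snug in the front left corner before closing, and the drawer was pushed slowly home past its catch, though the boards can't be seen now it is shut.

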